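# Check a compression spring on the bench spring tester and sort it

## Task

Check the spring standing in the bench spring tester: press the black knob of the ram gently down until its pointer meets the mark on the height scale (no more than a few millimetres past it), hold it there for about a second and read the load on the dial. Let the ram come up, swing the head aside off the spring, and sort the spring: a good one, about 14 N at the mark, goes upright onto the free pin of the wooden block; a tired one, only about 8 N, goes into the steel tray. Leave the other spring standing where it is.

Things in the scene. Friction and masses are not known exactly. Their poses are not given: they have to be found in the camera images.
- seat_centre (a point): Centre of the top of the tester's seat, 30 mm above the bench; x points to the column (105 mm away), z up. The tester is a fixed grey base, 265 x 112 mm, dial at its near end. The spring under test stands here over a pin 12 mm thick, 12 mm high. Round the seat all is under 35 mm high, but for the dial (67 mm high, 68 mm in front) and the column.
- seat: The moving seat plate itself (52 mm across, with its pin); origin at the centre of its top face. It sinks 1 mm for each 6 N of load and so drives the dial. Its load must stay below 20 N, the dial's full scale.
- dial_needle (a joint): Needle of the load dial, rad: 0 at no load, 0.2 rad per newton of load on the seat (the spring's own weight hardly shows), clockwise. The dial has a tick every 1 N and a long tick every 5 N, 0 at the lower left, 20 N at the lower right.
- max_hand (a joint): Thin brass maximum hand on the same dial, same scale (0.2 rad per N): the needle pushes it up and it stays at the highest load reached, so that the load can still be read after the ram is let up.
- head (a joint): Swing of the tester's head about the column, rad: 0 with the ram over the seat (a stop; it starts there), growing to 1.7 as the ram swings to the robot's right, anticlockwise seen from above. 1.5 N sideways at the knob moves it; it stays where left. Its arm, 20 mm wide, top 163 mm high, carries the ram 105 mm from the column's axis in a guide 38 mm across.
- column_top (a point): Centre of the top of the fixed column (27 mm across), 185 mm above the bench: the axis about which the head swings.
- knob_top (a point): Centre of the flat top of the ram's black knob: 42 mm across, 21 mm high, top 225 mm above the bench with the ram up, on a 14 mm stem in line with the seat. It goes straight down. The ram's return spring needs 3 N to start and 4 N at the mark, besides the tested spring's load, and lifts the ram again. Room is free round it but for the height scale.
- ram_pointer (a point): Tip of the pointer on the ram's collar, 33 mm to the robot's right of the ram axis, 35 mm below the knob's top; it goes down with the ram, up to 26 mm.
- mark (a point): The mark: the heavy line with a small clamp on the aluminium height scale, which stands on the head; 18 mm below the pointer when the ram is up. The scale is 20 mm wide, 27 to 47 mm to the right of the ram's axis, top 198 mm above the bench. The ram meets the spring after 4 mm; at the mark it has pushed 14 mm further.
- spring_1_mid (a point): One of two look-alike steel coil springs, 22 mm across, 60 mm long, bore 17 mm, 52 g; one is good, one tired, which cannot be seen. One stands under the ram (its pad 4 mm above it), the other on a pin of the wooden block. The point is on the axis, half-way up; z along the axis. Grip it across its upper 24 mm.
- spring_2_mid (a point): The other spring, same size and looks as spring_1, the same point.
- free_pin (a point): Foot of the empty one of two pins (12 mm thick, 12 mm high, tapered tip) on top of the fixed wooden block, which is 64 x 136 x 30 mm; the point lies on the block's top, 30 mm above the bench. y points along the block to the other pin, 68 mm away, on which the other spring stands.
- scrap_tray: Fixed open steel tray, 110 x 150 x 26 mm, walls 3 mm; origin at the centre of its underside, y along its long side, z up.
There are look-alikes about, which are no part of the job. Leave any orange look-alike of the part that bears free_pin alone.

How it is judged:
On the way, in this order (a step that is already met when the one before it is completed fails the run):
1. the ram's pointer is held at the mark, within 2 mm, with the spring loaded on the seat (z of ram_pointer in the frame of mark between -0.002 and 0.002 m and contact force between seat and anything else above 4 N), for 0.6 s.
2. the head is swung aside by at least 0.8 rad with the ram up again (value of joint head above 0.8 rad and z of ram_pointer in the frame of mark above 0.014 m), for 0.1 s.
At the end, for the whole second after the job is handed in: Tested spring good (maximum hand above 11.5 N): it stands upright (0.12 rad) over the block's free pin, within 8 mm, fully down; tired (below 11.5 N): it is inside the steel tray. The other spring still stands on its pin, moved less than 15 mm (((value of joint max_hand above 2.3 rad and horizontal distance between spring_1_mid and free_pin below 0.008 m and angle between spring_1_mid's own z axis and vertical below 0.12 rad and height (world z) of spring_1_mid between 0.056 and 0.064 m and distance of spring_2_mid from where it was at the start of the episode below 0.015 m and horizontal distance between spring_2_mid and seat_centre above 0.08 m) or (value of joint max_hand above 2.3 rad and horizontal distance between spring_2_mid and free_pin below 0.008 m and angle between spring_2_mid's own z axis and vertical below 0.12 rad and height (world z) of spring_2_mid between 0.056 and 0.064 m and distance of spring_1_mid from where it was at the start of the episode below 0.015 m and horizontal distance between spring_1_mid and seat_centre above 0.08 m) or (value of joint max_hand below 2.3 rad and x of spring_1_mid in the frame of scrap_tray between -0.05 and 0.05 m and y of spring_1_mid in the frame of scrap_tray between -0.07 and 0.07 m and height (world z) of spring_1_mid below 0.04 m and distance of spring_2_mid from where it was at the start of the episode below 0.015 m and horizontal distance between spring_2_mid and seat_centre above 0.08 m) or (value of joint max_hand below 2.3 rad and x of spring_2_mid in the frame of scrap_tray between -0.05 and 0.05 m and y of spring_2_mid in the frame of scrap_tray between -0.07 and 0.07 m and height (world z) of spring_2_mid below 0.04 m and distance of spring_1_mid from where it was at the start of the episode below 0.015 m and horizontal distance between spring_1_mid and seat_centre above 0.08 m))); the robot touches nothing.
It fails at once if the ram is pressed more than 4 mm past the mark (z of ram_pointer in the frame of mark below -0.004 m).
It fails at once if the seat is loaded with more than 20 N, the dial's full scale (contact force between seat and anything else above 20 N).
It also fails if it takes over 72 s, if anything falls off the work surface, if the arm or the gripper's body presses on something with over 40 N, if the wrist force passes 120 N, or if a joint passes its speed limit or range.

## Robot

A 7-joint arm with a two-finger parallel gripper is mounted at the origin on a cart in front of the work surface, level with it; the furniture and walls round the work are solid. World frame = base frame: x ahead of the robot, y to its left, z up, the work surface at z = 0. Lengths are in m, angles in rad, forces in N, time in s.
With the tool pointing down it reaches from about 0.425 to 0.925 m from the base axis. Payload 6.8 kg.
Tool frame: the origin (TCP) lies at the very end of the fingers, on their centre line; the grasp point (between the pads) lies bot.hold_point_z behind it (bot.hold_point_z is the distance from the TCP to the grasp point, in m); x points along the fingers, z is the direction in which the jaws open and shut, and the axes are right-handed (so a half turn about x gives the same grasp; the last joint's range is limited). The gripper opens to 85 mm and grips with 20 to 120 N. Pads are 22 mm wide; open, the fingers measure 114 mm over their backs; the gripper's body (76 mm by 85 mm) begins 54 mm behind the grasp point. The pads swing forward as they close: fully open they stand 13 mm farther back than shut.
Start: joints at [1.172, 0.477, 0.022, 1.555, -0.011, 1.109, -0.083], TCP at [0.194, -0.647, 0.231] pointing down, gripper open.
Joint ranges: [-2.96, 2.96], [-0.34, 2.1], [-1.41, 1.46], [0.24, 2.44], [-1.37, 4.51], [0.17, 1.92], [-2.96, 2.96]. Speed limits (rad/s): [2.39, 2.39, 3.14, 3.14, 3.14, 3.14, 3.14].

## Interface

Orientations are given as a unit quaternion [w, x, y, z].
In Python, from station import bot gives the robot as it stands.
- The arm moves only by the tool drive_tool, never from a script. Its arguments are lists of equal length, an entry for each row: "slide": the shift along the world's x, y, z in mm, a list of three; "turn": the turn, a rotation vector about the world's x, y, z in rad, a list of three; "gripper": the opening, from 0 (shut) to 1 (fully open). A call has 1 to 10 rows; each row is the pose to reach, as a shift and turn from the pose measured when the call began; what a row does not reach only later rows make up. A row lasts 1/10 s, in which the tool goes at most 50 mm and 8.59 degrees, less where a joint would pass 70% of its speed; a pose out of reach is approached as far as the arm can. A call with a gripper value outside its range is refused whole. The fingers move at their own pace and stop on an object; "squeeze" is the grip in N (left out, the last holds). Time passes only in rows, so rows that repeat a pose let the fingers close. It gives the time, the measured TCP pose, the force and the opening at its end, in the units of the state.
- bot.get_obs(): the state, without advancing time (a new reading comes with each control period).
- bot.read_camera(name): name is "side" or "top"; returns a dict with "color" (400x640x3 uint8, red, green, blue), "fovy" (degrees; the focal length in pixels is half the picture's height over the tangent of half this angle, whatever the lens; pixels are square), "cx", "cy" (the principal point, pixels), "R" (3x3) and "t" (3): a world point X has camera coordinates R X + t. Camera axes: x right, y down, z forward; pixel columns grow to the right and rows downward; lengths in m; the calibration is good to about 2 mm. A picture is of the moment at which its call begins. There is no depth.
- bot.hand_in(): hands the job in, once; it reports no verdict.
The state is a dict: "t": time; "q": joint angles; "joint_vel": joint speeds; "joint_torque": joint torques, N m; "eef_pos": TCP position; "tool_rot": TCP orientation; "contact_force": force on the tool from outside, world axes, zero at the start; "torque": the same for the moment, N m; "gripper_width": opening from 0.0 (shut) to 1.0 (fully open).
Only numpy, scipy, OpenCV 4.12 (cv2) and the standard library are available. Lean on these libraries where they do the work, as an engineer would, in place of code of your own. Each camera call takes 0.05 s, during which the arm holds its last target.

## Working session

There is one attempt and no reset: what is moved stays moved. The work goes in short steps, Python scripts to look and compute and a tool call to move; the robot and the scene stay as the last step left them, time stands still between calls to the robot, and variables do not carry over. Pictures are saved under pics/ and viewed, and the job is handed in when it is done.

Besides the shell and the picture viewer there is one more tool, called by a JSON object that holds its "fn" and its "kwargs", one argument or row to a line. drive_tool: Moves the arm, as the interface text tells. Its arguments: {"type":"object","properties":{"slide":{"type":"array"},"turn":{"type":"array"},"gripper":{"type":"array"},"squeeze":{"type":"number"}},"required":["slide","turn","gripper"]}

```bash
mkdir -p pics; ls
cat > h.py <<'E'
from station import bot
import numpy as np, cv2
def snap(n,fn):
    c=bot.read_camera(n); cv2.imwrite('pics/'+fn,c['color'][:,:,::-1]); np.savez('pics/'+fn[:-4]+'.npz',**{k:c[k] for k in c}); return c
def crop(fn,x0,y0,x1,y1,s,out):
    im=cv2.imread('pics/'+fn)[y0:y1,x0:x1]; cv2.imwrite('pics/'+out,cv2.resize(im,None,fx=s,fy=s,interpolation=cv2.INTER_CUBIC))
def load(fn): return np.load('pics/'+fn[:-4]+'.npz')
def ray(c,u,v):
    f=200/np.tan(np.radians(float(c['fovy']))/2)
    d=c['R'].T@np.array([(u-c['cx'])/f,(v-c['cy'])/f,1]); return -c['R'].T@c['t'],d
def atz(c,u,v,z):
    o,d=ray(c,u,v); return o+d*(z-o[2])/d[2]
def proj(c,X):
    f=200/np.tan(np.radians(float(c['fovy']))/2)
    p=c['R']@np.array(X)+c['t']; return np.array([p[0]/p[2]*f+c['cx'],p[1]/p[2]*f+c['cy']])
E
python3 - <<'E'
from h import *
for n in('side','top'):
    c=snap(n,n+'0.png'); print(n,c['fovy'],c['cx'],c['cy'],c['color'].shape,-c['R'].T@c['t'],c['R'])
print(bot.get_obs(),bot.hold_point_z)
E
```

```text
pics
side 52.54512504837131 322.1393166552102 196.1406612895429 (400, 640, 3) [ 0.57098359 -0.60031643  0.79784248] [[ 0.99749646  0.06822767 -0.01859581]
 [ 0.02980704 -0.64411039 -0.76435159]
 [-0.06412768  0.76188371 -0.6445315 ]]
top 50.224847350729426 322.5038367135841 199.52774209499546 (400, 640, 3) [0.31290735 0.15052728 1.39630286] [[ 0.02070325 -0.99974267 -0.00927158]
 [-0.98540596 -0.01883743 -0.16917519]
 [ 0.168957    0.01263875 -0.98554239]]
{'t': 0.1, 'q': array([ 1.17191105,  0.47772084,  0.0223358 ,  1.55631693, -0.011484  ,
        1.10934155, -0.08311988]), 'joint_vel': array([ 8.32048418e-05, -1.49756178e-03,  1.21180553e-03, -2.05800345e-03,
        1.09207289e-04, -6.81509792e-04, -5.80291833e-04]), 'joint_torque': array([ 4.48134087e-03, -5.97756636e+01,  1.61390372e+00, -2.81955886e+01,
        1.29122066e-02,  4.96985522e-03, -3.44791511e-05]), 'eef_pos': array([ 0.1933633 , -0.64615853,  0.2304356 ]), 'tool_rot': array([ 0.56667106,  0.42259174,  0.56766438, -0.42196833]), 'contact_force': array([ 0.6219547 ,  0.05810768, -0.36646719]), 'torque': array([-0.07218496, -0.02763671, -0.0116582 ]), 'gripper_width': 0.9989972649223} 0.0187
```

View pics/side0.png

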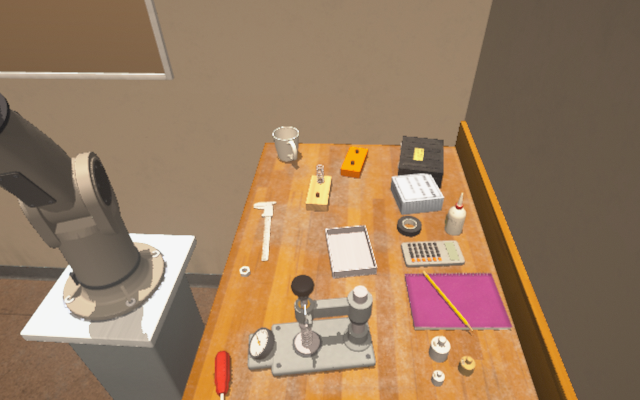

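View pics/top0.png

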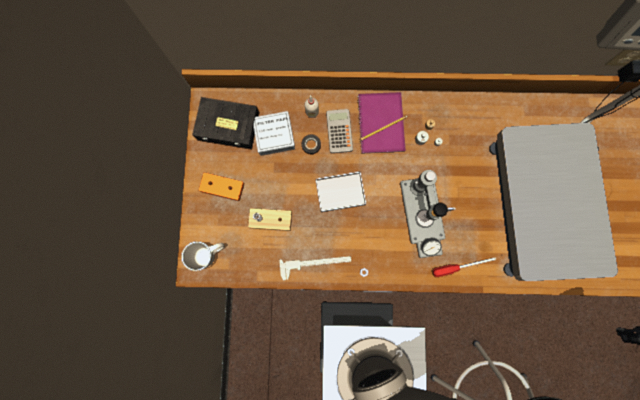

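The side view shows the tester near (310,340), the wooden block with a spring at (320,190), an orange look-alike at (355,160) and the tray at (350,250). The top view shows the tester at (425,215), the block at (270,219), the orange one at (220,187) and the tray at (341,191).

Run:
```python
from h import *
crop('side0.png',235,265,385,385,5,'s_t.png')
crop('top0.png',390,160,470,265,5,'t_t.png')
crop('top0.png',235,165,375,245,5,'t_b.png')
crop('side0.png',290,140,390,280,4,'s_b.png')
```

```text
(no output)
```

View pics/s_t.png

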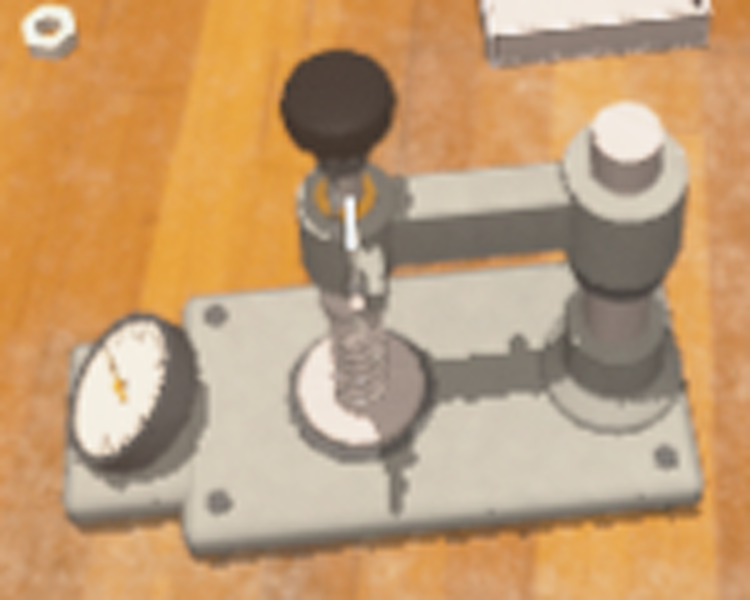

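View pics/t_t.png

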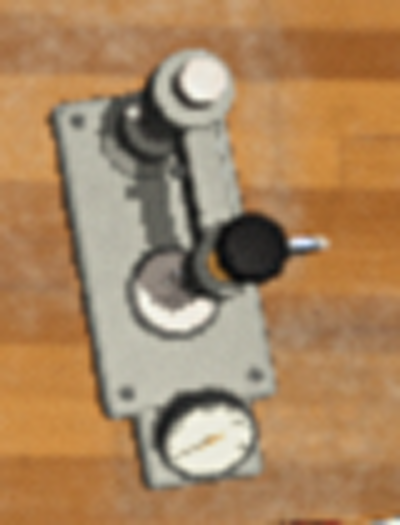

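View pics/t_b.png

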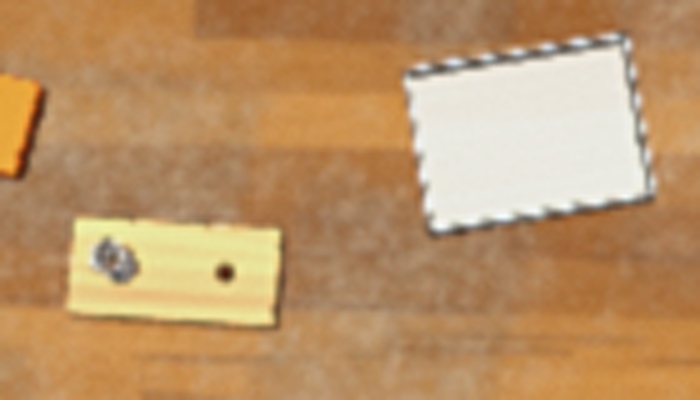

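View pics/s_b.png

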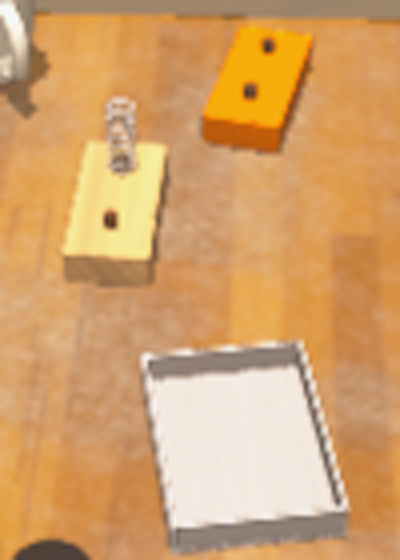

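Run:
```python
from h import *
s=load('side0.png');t=load('top0.png')
S=lambda u,v,z:atz(s,235+u/5,265+v/5,z).round(4)
T=lambda u,v,z:atz(t,390+u/5,160+v/5,z).round(4)
print('knob',S(338,92,.225),T(254,246,.225))
print('seat',S(360,393,.03),T(174,291,.03))
print('col',S(628,130,.185),T(203,78,.185))
B=lambda u,v,z:atz(t,235+u/5,165+v/5,z).round(4)
C=lambda u,v,z:atz(s,290+u/4,140+v/4,z).round(4)
print('free tip',B(225,271,.04),C(111,217,.04))
print('spr top',B(105,250,.09),C(120,102,.09), 'spr bottom',C(121,168,.03))
print('blk',[B(*p,.03) for p in((75,218),(281,229),(275,325),(68,312))])
print('blkS',[C(*p,.03) for p in((92,142),(167,146),(155,262),(65,258))])
print('tray',[B(*p,.026) for p in((406,70),(626,36),(655,197),(432,235))])
print('trayS',[C(*p,.026) for p in((144,355),(300,343),(348,510),(170,528))])
print(bot.get_obs()['tool_rot'])
from scipy.spatial.transform import Rotation as R
q=bot.get_obs()['tool_rot'];print(R.from_quat(q[[1,2,3,0]]).as_matrix().round(3))
```

```text
knob [ 0.496 -0.161  0.225] [ 0.4928 -0.1623  0.225 ]
seat [ 0.4956 -0.1632  0.03  ] [ 0.4925 -0.1623  0.03  ]
col [ 0.5989 -0.1417  0.185 ] [ 0.597  -0.1461  0.185 ]
free tip [0.4789 0.3027 0.04  ] [0.4822 0.3035 0.04  ]
spr top [0.4844 0.3718 0.09  ] [0.4845 0.3773 0.09  ] spr bottom [0.4842 0.3742 0.03  ]
blk [array([0.5128, 0.4025, 0.03  ]), array([0.5082, 0.2686, 0.03  ]), array([0.4459, 0.2704, 0.03  ]), array([0.4516, 0.404 , 0.03  ])]
blkS [array([0.4591, 0.406 , 0.03  ]), array([0.518 , 0.4035, 0.03  ]), array([0.5163, 0.2668, 0.03  ]), array([0.4515, 0.268 , 0.03  ])]
tray [array([0.6159, 0.1902, 0.026 ]), array([0.6415, 0.0459, 0.026 ]), array([0.5345, 0.0265, 0.026 ]), array([0.5067, 0.1708, 0.026 ])]
trayS [array([0.5139, 0.1764, 0.026 ]), array([0.6189, 0.1931, 0.026 ]), array([0.6462, 0.0491, 0.026 ]), array([0.5386, 0.0294, 0.026 ])]
[ 0.56667106  0.42259174  0.56766438 -0.42196833]
[[-0.001  0.958  0.287]
 [ 0.002  0.287 -0.958]
 [-1.    -0.    -0.002]]
```

Look-alikes:
- **Block:** yellow block at top (270,219) versus orange block at (220,187). I choose the yellow wooden one.
- **Springs:** the one under the ram at top (425,215) versus the one on the block at (258,217). I choose the one in the tester.
- **Tray:** the white-floored one at (341,191), not the filter-paper box at (273,132).

The crops confirm these. I'll move up and over the knob with the fingers shut.

{"fn": "drive_tool", "kwargs": {
  "slide": [
    [0, 0, 40],
    [10, 20, 80],
    [35, 55, 90],
    [60, 90, 90],
    [85, 130, 90],
    [110, 170, 90],
    [135, 210, 90],
    [160, 250, 90],
    [185, 290, 90],
    [210, 330, 90]
  ],
  "turn": [
    [0, 0, 0],
    [0, 0, 0],
    [0, 0, -0.02],
    [0, 0, -0.04],
    [0, 0, -0.06],
    [0, 0, -0.08],
    [0, 0, -0.1],
    [0, 0, -0.115],
    [0, 0, -0.115],
    [0, 0, -0.115]
  ],
  "gripper": [0, 0, 0, 0, 0, 0, 0, 0, 0, 0]
}}

```text
t: 1.1
eef_pos: [0.4038, -0.3143, 0.3202]
tool_rot: [0.541, 0.454, 0.543, -0.454]
contact_force: [0.6, 0.5, -0.3]
gripper_width: -0.004
```

{"fn": "drive_tool", "kwargs": {
  "slide": [
    [30, 45, 0],
    [60, 100, 0],
    [90, 152, 0],
    [90, 152, -20],
    [90, 152, -50],
    [90, 152, -70],
    [90, 152, -80],
    [90, 152, -80]
  ],
  "turn": [
    [0, 0, 0],
    [0, 0, 0],
    [0, 0, 0],
    [0, 0, 0],
    [0, 0, 0],
    [0, 0, 0],
    [0, 0, 0],
    [0, 0, 0]
  ],
  "gripper": [0, 0, 0, 0, 0, 0, 0, 0]
}}

```text
t: 1.9
eef_pos: [0.4928, -0.1622, 0.2389]
tool_rot: [0.54, 0.454, 0.543, -0.454]
contact_force: [0.3, 0.1, 0.6]
gripper_width: -0.006
```

Run:
```python
from h import *
print(bot.get_obs()['eef_pos'],bot.get_obs()['contact_force'])
snap('side','side1.png');snap('top','top1.png')
crop('side1.png',235,220,385,380,3.7,'s1c.png')
crop('top1.png',390,160,470,265,5,'t1c.png')
```

```text
[ 0.49277633 -0.1622435   0.23889044] [0.3268372  0.12654589 0.61657517]
```

View pics/s1c.png

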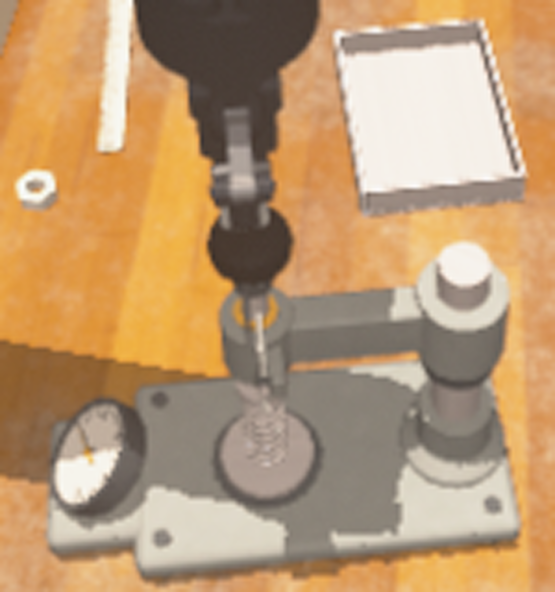

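View pics/t1c.png

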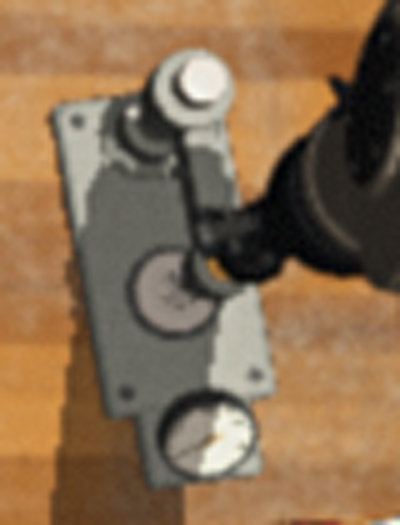

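The side picture shows the shut fingers at crop (243,205), just over the knob at (250,245). I'll go down gently to find contact.

{"fn": "drive_tool", "kwargs": {
  "slide": [
    [1.5, 0, -4],
    [1.5, 0, -8],
    [1.5, 0, -10],
    [1.5, 0, -11],
    [1.5, 0, -12],
    [1.5, 0, -13],
    [1.5, 0, -14],
    [1.5, 0, -14.5],
    [1.5, 0, -15],
    [1.5, 0, -15]
  ],
  "turn": [
    [0, 0, 0],
    [0, 0, 0],
    [0, 0, 0],
    [0, 0, 0],
    [0, 0, 0],
    [0, 0, 0],
    [0, 0, 0],
    [0, 0, 0],
    [0, 0, 0],
    [0, 0, 0]
  ],
  "gripper": [0, 0, 0, 0, 0, 0, 0, 0, 0, 0]
}}

```text
t: 3.0
eef_pos: [0.4957, -0.1626, 0.2259]
tool_rot: [0.541, 0.455, 0.542, -0.454]
contact_force: [-0.2, 0.3, -0.8]
gripper_width: 0.004
```

Run:
```python
from h import *
for i in range(6):
    bot.read_camera('top'); o=bot.get_obs(); print(o['t'],o['eef_pos'].round(4),o['contact_force'].round(2))
```

```text
3.05 [ 0.4957 -0.1626  0.2259] [-0.02  0.03  0.04]
3.1 [ 0.4957 -0.1626  0.226 ] [ 0.22 -1.08 -0.17]
3.15 [ 0.4957 -0.1626  0.226 ] [ 0.43 -0.27 -0.45]
3.2 [ 0.4957 -0.1626  0.226 ] [-0.16 -1.07  0.57]
3.25 [ 0.4957 -0.1626  0.226 ] [-0.69  0.24 -0.18]
3.3 [ 0.4957 -0.1626  0.226 ] [ 0.11 -0.27 -0.27]
```

{"fn": "drive_tool", "kwargs": {
  "slide": [
    [0, 0, -1],
    [0, 0, -2],
    [0, 0, -2]
  ],
  "turn": [
    [0, 0, 0],
    [0, 0, 0],
    [0, 0, 0]
  ],
  "gripper": [0, 0, 0]
}}

```text
t: 3.6
eef_pos: [0.4958, -0.1626, 0.2242]
tool_rot: [0.542, 0.455, 0.542, -0.454]
contact_force: [-0.4, 0.3, 2.2]
gripper_width: 0.003
```

Run:
```python
from h import *
for i in range(4):
    bot.read_camera('top'); o=bot.get_obs(); print(o['t'],o['eef_pos'].round(4),o['contact_force'].round(2))
```

```text
3.65 [ 0.4958 -0.1627  0.2242] [-0.8  -0.22  2.54]
3.7 [ 0.4958 -0.1626  0.2242] [-1.11  0.55  3.24]
3.75 [ 0.4958 -0.1627  0.2242] [0.24 0.64 2.63]
3.8 [ 0.4958 -0.1627  0.2242] [0.02 0.04 3.27]
```

{"fn": "drive_tool", "kwargs": {
  "slide": [
    [-1, 0, -2],
    [-1, 0, -4],
    [-1, 0, -6],
    [-1, 0, -8],
    [-1, 0, -10],
    [-1, 0, -11],
    [-1, 0, -12],
    [-1, 0, -13],
    [-1, 0, -14],
    [-1, 0, -14]
  ],
  "turn": [
    [0, 0, 0],
    [0, 0, 0],
    [0, 0, 0],
    [0, 0, 0],
    [0, 0, 0],
    [0, 0, 0],
    [0, 0, 0],
    [0, 0, 0],
    [0, 0, 0],
    [0, 0, 0]
  ],
  "gripper": [0, 0, 0, 0, 0, 0, 0, 0, 0, 0]
}}

```text
t: 4.8
eef_pos: [0.4958, -0.1627, 0.211]
tool_rot: [0.542, 0.455, 0.541, -0.453]
contact_force: [0.9, 1.1, 9.0]
gripper_width: -0.002
```

Run:
```python
from h import *
for i in range(3):
    bot.read_camera('top'); o=bot.get_obs(); print(o['t'],o['eef_pos'].round(4),o['contact_force'].round(2))
snap('side','side2.png')
crop('side2.png',280,270,335,325,10,'s2c.png')
crop('side1.png',280,270,335,325,10,'s1d.png')
```

```text
4.85 [ 0.4958 -0.1626  0.2111] [1.54 0.5  8.66]
4.9 [ 0.4958 -0.1626  0.2111] [1.06 0.9  8.72]
4.95 [ 0.4958 -0.1626  0.2111] [1.08 0.87 8.21]
```

View pics/s2c.png

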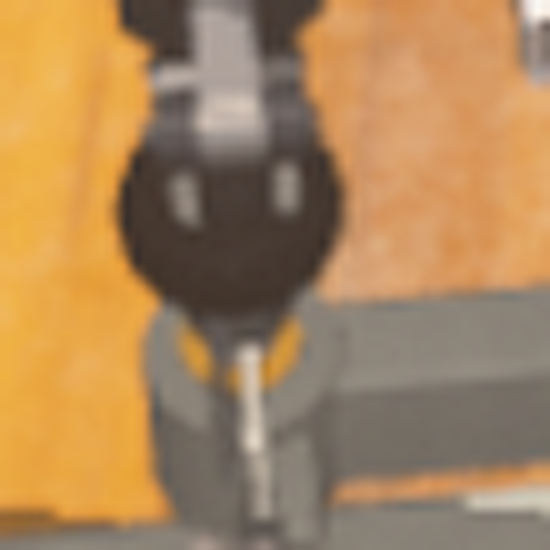

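View pics/s1d.png

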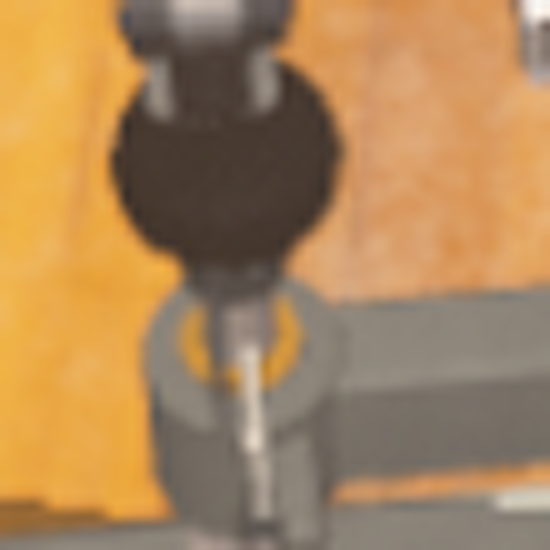

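```bash
cat > sh.py <<'E'
from h import *
def edge(fn):
    im=cv2.imread('pics/'+fn).astype(float).mean(2)
    r=[]
    for u in range(293,313):   # knob lower boundary: dark->lighter
        if 299<=u<=308: continue
        col=im[284:312,u]
        g=np.diff(cv2.GaussianBlur(col[:,None],(1,3),0)[:,0]); 
        i=int(np.argmax(g)); 
        w=g[max(i-1,0):i+2]; r.append(284+.5+(np.arange(max(i-1,0),max(i-1,0)+len(w))*w).sum()/w.sum())
    return np.array(r)
E
python3 - <<'E'
from sh import *
a,b=edge('side1.png'),edge('side2.png');print(a.round(1),b.round(1),np.median(b-a))
s=load('side1.png')
for d in(0,10,12,14,18):print(d,proj(s,[.495,-.1625,.204-d/1000])-proj(s,[.495,-.1625,.204]))
E
```

```text
[292.5 293.6 294.6 294.7 295.4 296.4 294.4 293.4 292.5 291.4] [296.6 297.6 298.6 299.6 300.3 300.7 299.5 298.4 297.5 295.6] 4.565103818720303
0 [0. 0.]
10 [0.27711385 3.41186086]
12 [0.33194855 4.08699258]
14 [0.38658964 4.75974065]
18 [0.49529511 6.09813612]
```

The edge shift of 4.6 px means 13.4 mm of travel, which agrees with the TCP. The last 4.5 mm will be gentle, then I hold.

{"fn": "drive_tool", "kwargs": {
  "slide": [
    [-1, 0, -1.5],
    [-1, 0, -2.5],
    [-1, 0, -3.5],
    [-1, 0, -4.5],
    [-1, 0, -5],
    [-1, 0, -5]
  ],
  "turn": [
    [0, 0, 0],
    [0, 0, 0],
    [0, 0, 0],
    [0, 0, 0],
    [0, 0, 0],
    [0, 0, 0]
  ],
  "gripper": [0, 0, 0, 0, 0, 0]
}}

```text
t: 5.6
eef_pos: [0.4958, -0.1627, 0.2072]
tool_rot: [0.543, 0.456, 0.541, -0.453]
contact_force: [0.2, 1.2, 11.6]
gripper_width: -0.001
```

Run:
```python
from sh import *
for i in range(3):
    bot.read_camera('top'); o=bot.get_obs(); print(o['t'],o['eef_pos'].round(4),o['contact_force'].round(2))
snap('side','side3.png');snap('top','top3.png')
print(np.median(edge('side3.png')-edge('side1.png')), (edge('side3.png')-edge('side1.png')).round(1))
crop('side3.png',280,280,335,335,10,'s3c.png')
crop('side3.png',240,320,285,370,10,'s3d.png')
```

```text
5.65 [ 0.4958 -0.1627  0.2073] [ 0.09  0.   11.4 ]
5.7 [ 0.4958 -0.1626  0.2073] [-0.49  0.57 11.56]
5.75 [ 0.4958 -0.1626  0.2073] [ 1.37  0.53 10.99]
6.025455144435938 [ 5.1  5.   5.   6.5  6.1 -7.7  6.1  6.3  6.1  5.9]
```

View pics/s3c.png

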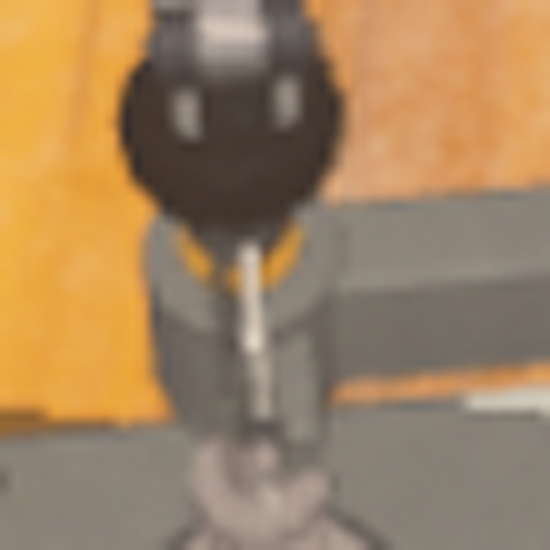

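View pics/s3d.png

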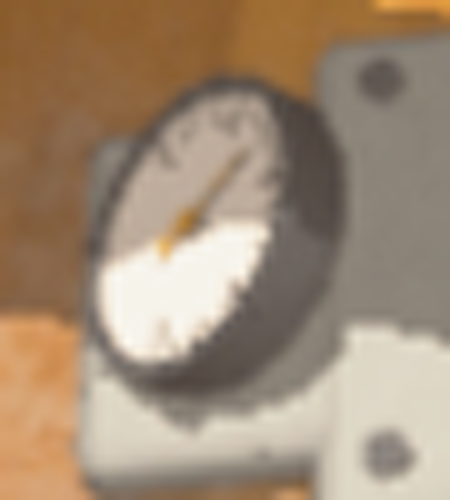

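{"fn": "drive_tool", "kwargs": {
  "slide": [
    [0, 0, -1.7],
    [0, 0, -1.7],
    [0, 0, -1.7],
    [0, 0, -1.7],
    [0, 0, -1.7],
    [0, 0, -1.7],
    [0, 0, -1.7],
    [0, 0, -1.7],
    [0, 0, -1.7],
    [0, 0, -1.7]
  ],
  "turn": [
    [0, 0, 0],
    [0, 0, 0],
    [0, 0, 0],
    [0, 0, 0],
    [0, 0, 0],
    [0, 0, 0],
    [0, 0, 0],
    [0, 0, 0],
    [0, 0, 0],
    [0, 0, 0]
  ],
  "gripper": [0, 0, 0, 0, 0, 0, 0, 0, 0, 0]
}}

```text
t: 6.85
eef_pos: [0.4958, -0.1627, 0.2064]
tool_rot: [0.543, 0.455, 0.541, -0.453]
contact_force: [-2.7, 0.6, 11.3]
gripper_width: 0.001
```

Run:
```python
from sh import *
for i in range(4):
    c=bot.read_camera('top'); o=bot.get_obs(); print(o['t'],o['eef_pos'].round(4),o['contact_force'].round(2))
snap('side','side4.png');snap('top','top4.png')
e=(edge('side4.png')-edge('side1.png'));print(np.median(e),e.round(1))
t=cv2.imread('pics/top4.png')[232:262,415:447];cv2.imwrite('pics/t4d.png',cv2.resize(t,None,fx=16,fy=16,interpolation=cv2.INTER_CUBIC))
```

```text
6.9 [ 0.4958 -0.1627  0.2064] [-2.23  0.74 11.57]
6.95 [ 0.4958 -0.1626  0.2064] [-2.56  1.36 12.05]
7.0 [ 0.4958 -0.1627  0.2064] [-2.23  1.93 12.41]
7.05 [ 0.4958 -0.1627  0.2064] [-2.69  0.37 12.09]
6.129150353054655 [ 5.2  5.6  5.9  6.5  6.1 -7.2  7.   7.   6.9  6.1]
```

View pics/t4d.png

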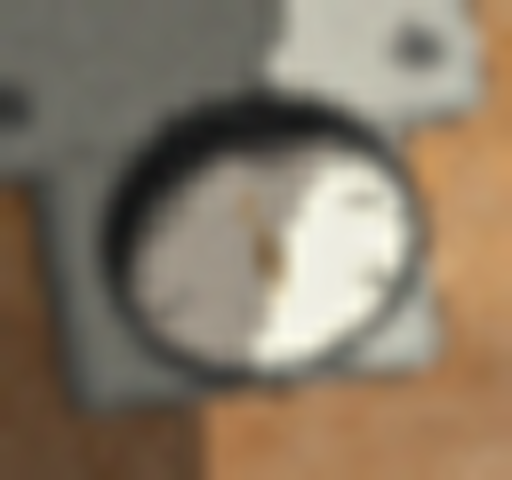

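Held about 1.4 s at roughly 18 mm. The load is about 12 − 4 = 8 N and the needle is just left of vertical, so the spring is tired. I'll release it and go to the left side of the knob.

{"fn": "drive_tool", "kwargs": {
  "slide": [
    [0, 0, 3],
    [0, 0, 7],
    [0, 0, 11],
    [0, 0, 15],
    [0, 0, 20],
    [0, 0, 40],
    [-5, 40, 40],
    [-7, 60, 40],
    [-7, 60, 20],
    [-7, 60, 2]
  ],
  "turn": [
    [0, 0, 0],
    [0, 0, 0],
    [0, 0, 0],
    [0, 0, 0],
    [0, 0, 0],
    [0, 0, 0],
    [0, 0, 0],
    [0, 0, 0],
    [0, 0, 0],
    [0, 0, 0]
  ],
  "gripper": [0, 0, 0, 0, 0, 0, 0, 0, 0, 0]
}}

```text
t: 8.15
eef_pos: [0.488, -0.1019, 0.2076]
tool_rot: [0.543, 0.455, 0.541, -0.453]
contact_force: [-1.0, -0.3, -0.6]
gripper_width: -0.001
```

Run:
```python
from h import *
o=bot.get_obs(); print(o['t'],o['eef_pos'].round(4),o['contact_force'].round(2))
snap('side','side5.png')
crop('side5.png',235,220,385,380,3.7,'s5c.png')
crop('side5.png',240,320,285,370,10,'s5d.png')
```

```text
8.15 [ 0.488  -0.1019  0.2076] [-0.96 -0.28 -0.61]
```

View pics/s5c.png

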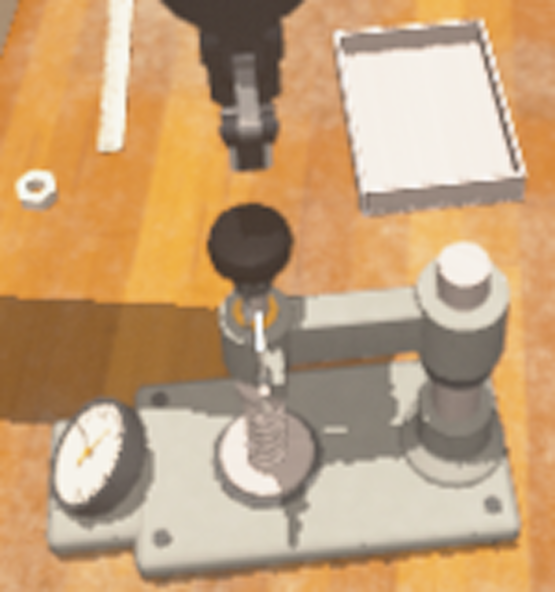

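View pics/s5d.png

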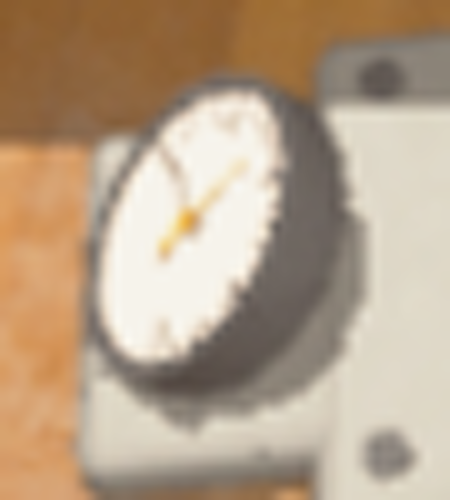

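The ram is back up (knob at crop (250,243)). The zero needle is at upper left and the brass hand is at about 8 N, before the 10 N position. I'll push the head round its arc now.

{"fn": "drive_tool", "kwargs": {
  "slide": [
    [0, -12, 0],
    [0, -24, 0],
    [-1, -36, 0],
    [-1, -48, 0],
    [0, -60, 0],
    [3, -72, 0],
    [8, -84, 0],
    [14, -96, 0],
    [20, -106, 0],
    [28, -115, 0]
  ],
  "turn": [
    [0, 0, 0],
    [0, 0, 0],
    [0, 0, 0],
    [0, 0, 0],
    [0, 0, 0],
    [0, 0, 0],
    [0, 0, 0],
    [0, 0, 0],
    [0, 0, 0],
    [0, 0, 0]
  ],
  "gripper": [0, 0, 0, 0, 0, 0, 0, 0, 0, 0]
}}

```text
t: 9.2
eef_pos: [0.5139, -0.2184, 0.2042]
tool_rot: [0.541, 0.454, 0.543, -0.455]
contact_force: [-0.2, 1.9, 0.5]
gripper_width: -0.004
```

Run:
```python
from h import *
o=bot.get_obs(); print(o['t'],o['eef_pos'].round(4),o['contact_force'].round(2))
snap('side','side6.png')
crop('side6.png',235,220,395,390,3.5,'s6c.png')
```

```text
9.2 [ 0.5139 -0.2184  0.2042] [-0.17  1.85  0.5 ]
```

View pics/s6c.png

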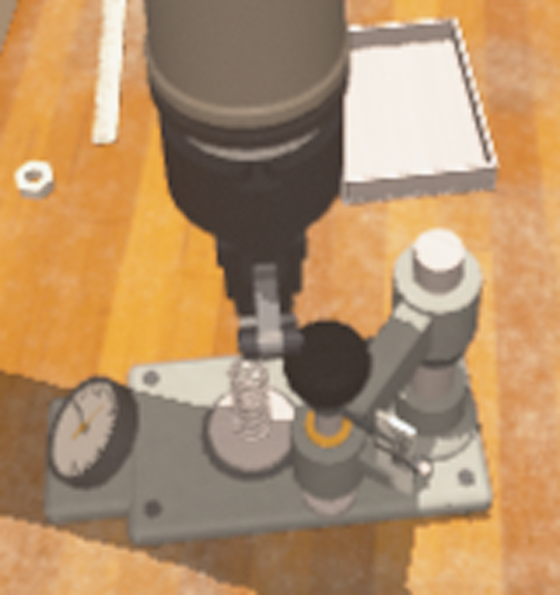

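The head has swung to about 0.9 rad and the spring is still standing. I'll push on a bit further.

{"fn": "drive_tool", "kwargs": {
  "slide": [
    [9, -8, 2],
    [18, -15, 3],
    [28, -21, 3],
    [38, -26, 3],
    [48, -30, 3],
    [54, -31, 3],
    [54, -31, 3],
    [35, -10, 20],
    [20, 10, 60]
  ],
  "turn": [
    [0, 0, 0],
    [0, 0, 0],
    [0, 0, 0],
    [0, 0, 0],
    [0, 0, 0],
    [0, 0, 0],
    [0, 0, 0],
    [0, 0, 0],
    [0, 0, 0]
  ],
  "gripper": [0, 0, 0, 0, 0, 0, 0, 0, 0]
}}

```text
t: 10.15
eef_pos: [0.5329, -0.2092, 0.2615]
tool_rot: [0.539, 0.454, 0.544, -0.456]
contact_force: [-0.4, -0.1, 0.8]
gripper_width: -0.0
```

Run:
```python
from h import *
o=bot.get_obs(); print(o['t'],o['eef_pos'].round(4),o['contact_force'].round(2))
snap('side','side7.png');snap('top','top7.png')
crop('side7.png',235,220,395,390,3.5,'s7c.png')
crop('top7.png',390,160,490,265,5,'t7c.png')
```

```text
10.15 [ 0.5329 -0.2092  0.2615] [-0.43 -0.08  0.82]
```

View pics/s7c.png

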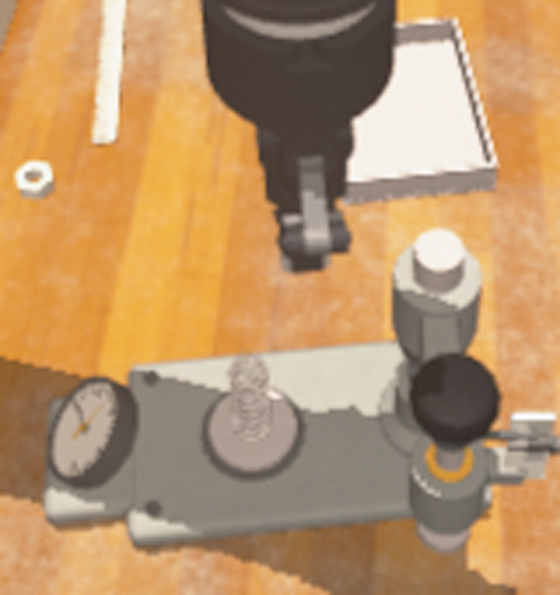

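View pics/t7c.png

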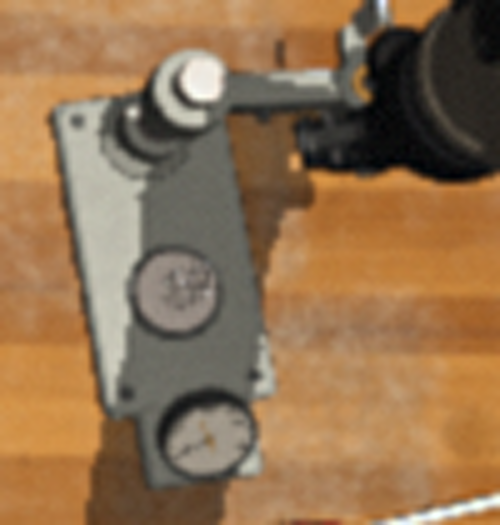

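The head is well aside (knob at side crop (455,395), about 1.5 rad). The spring stands on the seat, with its top at crop (248,366). I'll locate it.

Run:
```python
from h import *
s=load('side7.png');t=load('top7.png')
print(atz(s,235+248/3.5,220+366/3.5,.09),atz(s,235+252/3.5,220+433/3.5,.03),atz(t,390+192/5,160+284/5,.085))
print(atz(t,390+175/5,160+291/5,.03))
```

```text
[ 0.49527983 -0.15698169  0.09      ] [ 0.49559845 -0.16343966  0.03      ] [ 0.48983421 -0.16089095  0.085     ]
[ 0.49250074 -0.1629442   0.03      ]
```

{"fn": "drive_tool", "kwargs": {
  "slide": [
    [-20, 25, 0],
    [-38, 47, 0],
    [-38, 47, -30],
    [-38, 47, -70],
    [-38, 47, -110],
    [-38, 47, -120],
    [-38, 47, -120]
  ],
  "turn": [
    [0, 0, 0],
    [0, 0, 0],
    [0, 0, 0],
    [0, 0, 0],
    [0, 0, 0],
    [0, 0, 0],
    [0, 0, 0]
  ],
  "gripper": [0.7, 0.7, 0.7, 0.7, 0.7, 0.7, 0.7],
  "squeeze": 25
}}

```text
t: 10.95
eef_pos: [0.4985, -0.1602, 0.1489]
tool_rot: [0.544, 0.454, 0.541, -0.453]
contact_force: [0.3, 0.6, 0.8]
gripper_width: 0.701
```

Run:
```python
from h import *
o=bot.get_obs(); print(o['t'],o['eef_pos'].round(4),o['gripper_width'])
snap('side','side8.png');snap('top','top8.png')
crop('side8.png',235,220,395,390,3.5,'s8c.png')
crop('top8.png',390,160,490,265,5,'t8c.png')
```

```text
10.95 [ 0.4985 -0.1602  0.1489] 0.7011888795344031
```

View pics/s8c.png

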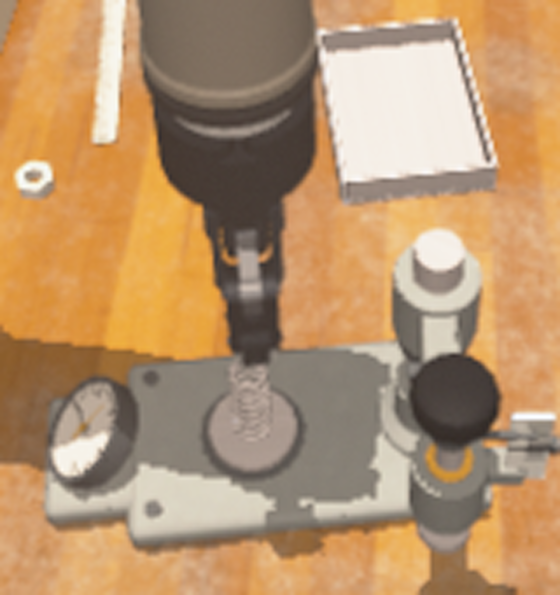

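View pics/t8c.png

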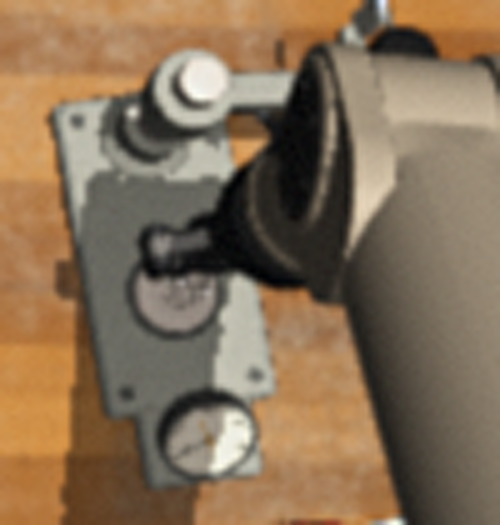

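The open fingers straddle the spring's top, a little far in x. I'll correct by about −4 mm, go down and grip.

{"fn": "drive_tool", "kwargs": {
  "slide": [
    [-3.5, -1.5, -20],
    [-3.5, -1.5, -40],
    [-3.5, -1.5, -60],
    [-3.5, -1.5, -78],
    [-3.5, -1.5, -88],
    [-3.5, -1.5, -89],
    [-3.5, -1.5, -89]
  ],
  "turn": [
    [0, 0, 0],
    [0, 0, 0],
    [0, 0, 0],
    [0, 0, 0],
    [0, 0, 0],
    [0, 0, 0],
    [0, 0, 0]
  ],
  "gripper": [0.7, 0.7, 0.7, 0.7, 0.7, 0.7, 0.7],
  "squeeze": 25
}}

```text
t: 11.75
eef_pos: [0.4981, -0.1623, 0.0635]
tool_rot: [0.546, 0.455, 0.539, -0.452]
contact_force: [-0.4, 0.2, 1.5]
gripper_width: 0.703
```

Run:
```python
from h import *
o=bot.get_obs(); print(o['t'],o['eef_pos'].round(4),o['gripper_width'],o['contact_force'])
snap('side','side9.png')
crop('side9.png',275,280,345,360,7,'s9c.png')
```

```text
11.75 [ 0.4981 -0.1623  0.0635] 0.7027754271230503 [-0.38856139  0.19245354  1.53768862]
```

View pics/s9c.png

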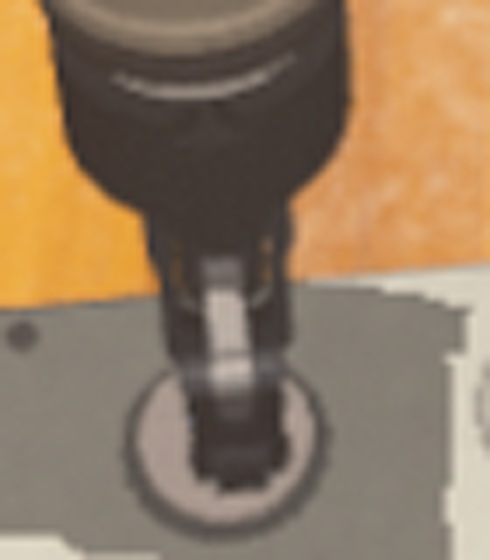

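{"fn": "drive_tool", "kwargs": {
  "slide": [
    [-4, 0, -3],
    [-4, 0, -3],
    [-4, 0, -3],
    [-4, 0, -3],
    [-4, 0, -3],
    [-4, 0, -3],
    [-4, 0, -3],
    [-4, 0, -3]
  ],
  "turn": [
    [0, 0, 0],
    [0, 0, 0],
    [0, 0, 0],
    [0, 0, 0],
    [0, 0, 0],
    [0, 0, 0],
    [0, 0, 0],
    [0, 0, 0]
  ],
  "gripper": [0.7, 0.7, 0.1, 0.1, 0.1, 0.1, 0.1, 0.1],
  "squeeze": 25
}}

```text
t: 12.6
eef_pos: [0.4942, -0.1623, 0.0607]
tool_rot: [0.546, 0.456, 0.538, -0.452]
contact_force: [0.0, -0.1, -0.1]
gripper_width: 0.247
```

Gripped at about 21 mm. I'll lift it.

{"fn": "drive_tool", "kwargs": {
  "slide": [
    [0, 0, 10],
    [0, 0, 25],
    [0, 0, 50],
    [0, 0, 80],
    [0, 0, 100],
    [10, 35, 100],
    [25, 80, 100],
    [40, 125, 100],
    [50, 165, 100],
    [60, 205, 100]
  ],
  "turn": [
    [0, 0, 0],
    [0, 0, 0],
    [0, 0, 0],
    [0, 0, 0],
    [0, 0, 0],
    [0, 0, 0],
    [0, 0, 0],
    [0, 0, 0],
    [0, 0, 0],
    [0, 0, 0]
  ],
  "gripper": [0.1, 0.1, 0.1, 0.1, 0.1, 0.1, 0.1, 0.1, 0.1, 0.1]
}}

```text
t: 13.6
eef_pos: [0.5545, 0.0445, 0.1614]
tool_rot: [0.547, 0.456, 0.538, -0.452]
contact_force: [0.5, -0.3, -0.1]
gripper_width: 0.249
```

Run:
```python
from h import *
o=bot.get_obs(); print(o['t'],o['eef_pos'].round(4),o['gripper_width'],o['contact_force'])
snap('side','side10.png')
```

```text
13.6 [0.5545 0.0445 0.1614] 0.24947142994592178 [ 0.46932792 -0.30870742 -0.07430082]
```

View pics/side10.png

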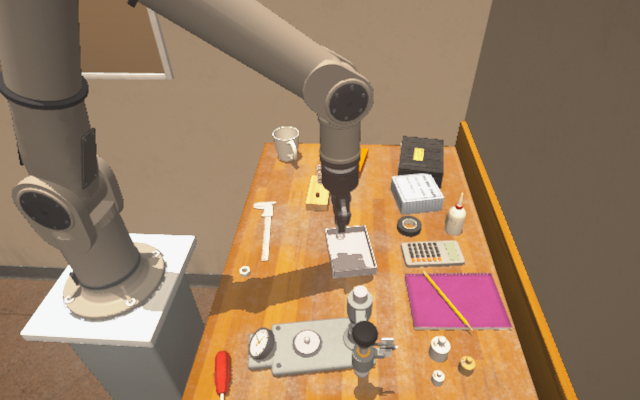

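The seat is empty (bare pin at (307,342)) and the spring is in the jaws. I'll lower it over the tray centre.

{"fn": "drive_tool", "kwargs": {
  "slide": [
    [10, 32, 0],
    [21, 64, 0],
    [21, 64, -30],
    [21, 64, -60],
    [21, 64, -90],
    [21, 64, -110],
    [21, 64, -118],
    [21, 64, -123],
    [21, 64, -123]
  ],
  "turn": [
    [0, 0, 0],
    [0, 0, 0],
    [0, 0, 0],
    [0, 0, 0],
    [0, 0, 0],
    [0, 0, 0],
    [0, 0, 0],
    [0, 0, 0],
    [0, 0, 0]
  ],
  "gripper": [0.1, 0.1, 0.1, 0.1, 0.1, 0.1, 0.1, 0.1, 0.1]
}}

```text
t: 14.55
eef_pos: [0.577, 0.1176, 0.0394]
tool_rot: [0.548, 0.456, 0.541, -0.447]
contact_force: [0.2, -1.3, -0.6]
gripper_width: 0.248
```

Run:
```python
from h import *
o=bot.get_obs(); print(o['t'],o['eef_pos'].round(4),o['gripper_width'],o['contact_force'])
snap('side','side11.png')
crop('side11.png',300,180,400,300,5,'s11c.png')
```

```text
14.55 [0.577  0.1176 0.0394] 0.2484646787903302 [ 0.22292531 -1.31052387 -0.56588074]
```

View pics/s11c.png

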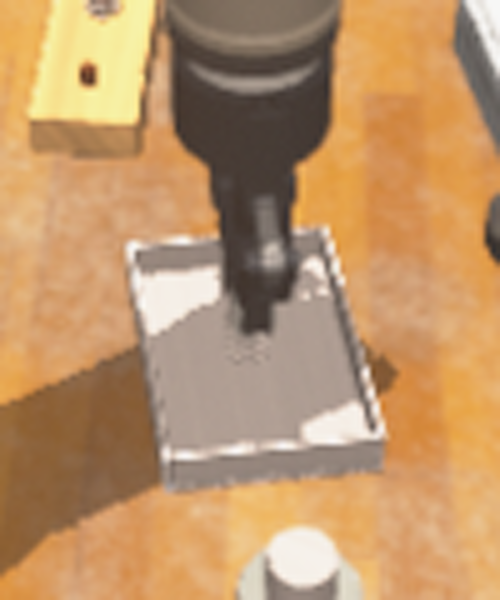

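The spring is inside the tray near its centre (crop (250,345)), about 4 mm above the floor. I'll set it down and release.

{"fn": "drive_tool", "kwargs": {
  "slide": [
    [0, -4, -2],
    [0, -8, -4],
    [0, -8, -4.5],
    [0, -8, -4.5],
    [0, -8, -4.5],
    [0, -8, -4.5],
    [0, -8, -4.5],
    [0, -8, -4.5],
    [0, -8, 20],
    [0, -8, 50]
  ],
  "turn": [
    [0, 0, 0],
    [0, 0, 0],
    [0, 0, 0],
    [0, 0, 0],
    [0, 0, 0],
    [0, 0, 0],
    [0, 0, 0],
    [0, 0, 0],
    [0, 0, 0],
    [0, 0, 0]
  ],
  "gripper": [0.1, 0.1, 0.1, 0.5, 0.6, 0.6, 0.6, 0.6, 0.6, 0.6]
}}

```text
t: 15.6
eef_pos: [0.5761, 0.1095, 0.0893]
tool_rot: [0.547, 0.455, 0.541, -0.448]
contact_force: [0.2, -0.3, 0.4]
gripper_width: 0.601
```

{"fn": "drive_tool", "kwargs": {
  "slide": [
    [0, 0, 40],
    [0, 0, 80],
    [0, 0, 120],
    [-20, -40, 140],
    [-40, -80, 140],
    [-40, -120, 140]
  ],
  "turn": [
    [0, 0, 0],
    [0, 0, 0],
    [0, 0, 0],
    [0, 0, 0],
    [0, 0, 0],
    [0, 0, 0]
  ],
  "gripper": [0.6, 0.6, 0.6, 0.6, 0.6, 0.6]
}}

```text
t: 16.2
eef_pos: [0.5343, -0.0113, 0.2302]
tool_rot: [0.548, 0.454, 0.542, -0.447]
contact_force: [0.6, -0.7, 0.4]
gripper_width: 0.596
```

Run:
```python
from h import *
o=bot.get_obs(); print(o['t'],o['eef_pos'].round(4),o['gripper_width'],o['contact_force'])
snap('side','side12.png');snap('top','top12.png')
crop('side12.png',240,140,400,300,3.7,'s12c.png')
crop('top12.png',235,165,375,245,5,'t12c.png')
```

```text
16.2 [ 0.5343 -0.0113  0.2302] 0.5956126247201726 [ 0.64397013 -0.69724441  0.43163487]
```

View pics/s12c.png

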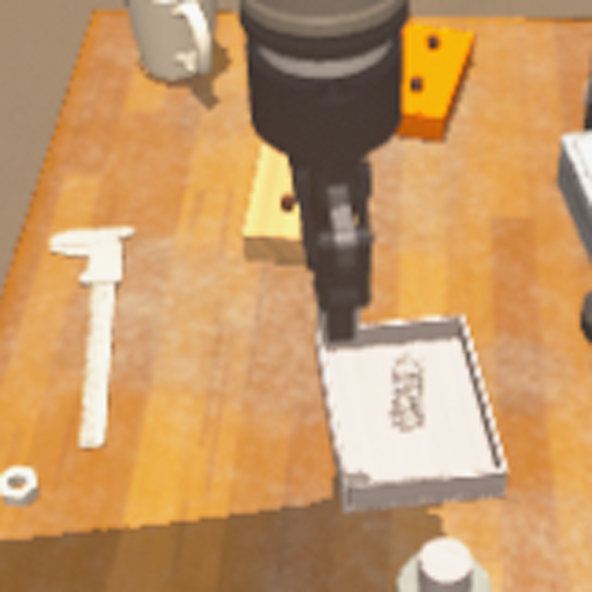

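View pics/t12c.png

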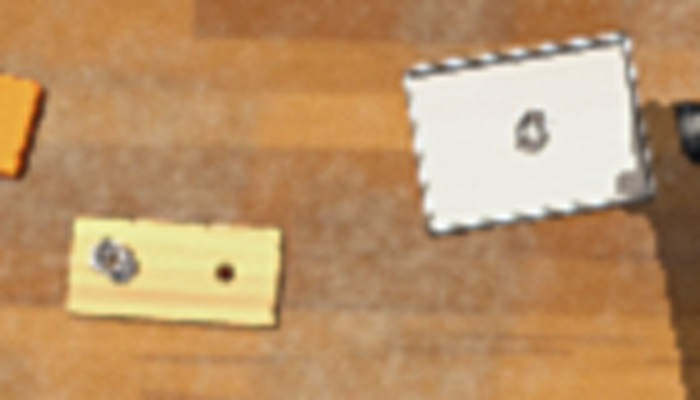

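The spring stands upright in the tray (top crop (532,132)), the other spring is unmoved (115,260), and the gripper is clear.

```bash
python3 -c "
from station import bot
print(bot.hand_in())"
```

```text
the job is handed in; nothing more can be done
None
```

The spring from the tester is tired, so I put it in the steel tray and handed the job in at 16.2 s of the 72 s allowed. The hand-in gave no verdict.

- **Test:** I pressed the ram down about 18 mm from first contact and held it for over a second. I took that travel as the mark from the tool height, backed up by the knob's shift in the pictures, and didn't read the pointer against the scale line directly. The wrist force was about 12 N; less 4 N for the return spring, that leaves about 8 N. The dial needle, and later the brass maximum hand, stood just short of 10 N, which agrees.
- **Head:** the ram came back up, and I swung the head aside to about 1.5 rad, judged from the pictures.
- **Last pictures:** the tested spring stands upright near the middle of the tray. The other spring is on its pin at the same pixel as at the start, and the gripper is clear of everything. No checks failed.
- **Small disagreements:** the two cameras differed by about 3 mm on the tester's position. The tool also stopped 1–4 mm (once about 9 mm) off its commanded positions, which I corrected where it mattered.

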